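# Feed the next blood tube with one turn of the hand wheel

## Robot

A 6-joint arm with a two-finger parallel gripper is mounted at the origin on a cart in front of the work surface, level with it; the furniture and walls round the work are solid. World frame = base frame: x ahead of the robot, y to its left, z up, the work surface at z = 0. Lengths are in mm, angles in rad, forces in N, time in s.
With the tool pointing down it reaches from about 300 to 775 mm from the base axis. Payload 14.6 kg.
Tool frame: the origin (TCP) lies midway between the tips of the shut fingers; the grasp point (between the pads) lies 19 mm behind it (manip.hold_point_z is the distance from the TCP to the grasp point, in mm); z points along the fingers, y is the direction in which the jaws open and shut (so a half turn about z gives the same grasp; the last joint's range is limited). The gripper opens to 94 mm and grips with 3 to 60 N. Pads are 16 mm wide; open, the fingers measure 119 mm over their backs; the gripper's body (75 mm by 177 mm) begins 78 mm behind the grasp point.
Start: joints at [1.265, 0.3, 1.521, -0, 1.321, -0.067], TCP at [130.093, 534.383, 205.446] pointing down, gripper open.
Joint ranges: [-3.03, 3.03], [-0.79, 2.21], [0.23, 2.52], [-1.04, 4.18], [0, 3.07], [-2.55, 2.55]. Speed limits (rad/s): [2.22, 2.22, 2.57, 3.14, 3.14, 3.14].

## Interface

Orientations are given as [roll, pitch, yaw] about the fixed x, y, z axes, in that order (R = Rz(yaw) Ry(pitch) Rx(roll)).
In Python, from cell import manip gives the robot as it stands.
- The arm moves only by the shell command python3 -m crank 'ROWS' [OPENING] [FORCE]. ROWS is JSON, a list of rows, each an object with "offset": the shift along the world's x, y, z in m, a list of three; "spin": the turn about the world's z in degrees. In form: [{"offset": [dx, dy, dz], "spin": spin}, ...]. A call has exactly 8 rows; each row is the pose to reach, as a shift and turn from the pose measured when the call began; what a row does not reach only later rows make up. A row lasts 1/12 s, in which the tool goes at most 41.7 mm and 7.16 degrees, less where a joint would pass 70% of its speed; a pose out of reach is approached as far as the arm can. A call with a gripper value outside its range is refused whole. OPENING is the opening, from 0 (shut) to 1 (fully open), set as the call begins (- or left out, the last holds). The fingers move at their own pace and stop on an object; FORCE is the grip in N (left out, the last holds). Time passes only in rows, so rows that repeat a pose let the fingers close, or fill a call up. It gives the time, the measured TCP pose, the force and the opening at its end, in the units of the state.
- manip.read_state(): the state, without advancing time (a new reading comes with each control period).
- manip.camera(name): name is "scene" or "top" or "wrist"; returns a dict with "pixels" (400x640x3 uint8, red, green, blue), "fx", "fy", "cx", "cy" (pixels), "k1" (the pictures are not rectified: a ray, as slopes to the right and down, at radius r is drawn at 1 + k1 r^2 times it, then the intrinsics apply), "extrinsics" (4x4, takes a point from world to camera coordinates); the wrist camera has in their place "hand_eye" (4x4, takes a point from camera to tool coordinates, whose origin is the TCP and whose axes are the flange's). Camera axes: x right, y down, z forward; pixel columns grow to the right and rows downward; lengths in mm; the calibration is good to about 2 mm. A picture is of the moment at which its call begins: read the wrist's pose just before it. There is no depth.
- manip.sign_off(): hands the job in, once; it reports no verdict.
Trained networks look in a picture, given as the dict that the camera call returned (one of the last four; its "shot" number tells which), for a name from the list of things; names that differ only in an ending like _2 or _b are one class to them, and where a whole thing is asked for, a point or a joint stands for the part that bears it (a point fixed in the world has none). Each returns a list of dicts, best first, with "conf" (0 to 1); they miss things now and then, are a little off and sometimes report something else, mostly with a low value. They report only what shows in the picture. A call takes as long as a camera call. They do not tell look-alikes from the thing itself.
- manip.search_frame(picture, name): "location" ([x, y, z] in mm, in world coordinates, good to about 4 mm: the middle of the surface that is visible of it).
- manip.masks_of(picture, name): "mask" (400x640 bool, what is visible of it).
The state is a dict: "clock": time; "joints": joint angles; "qd": joint speeds; "effort": joint torques, N m; "eef_pos": TCP position; "eef_rot": TCP orientation; "wrist_force": force on the tool from outside, world axes, zero at the start; "moment": the same for the moment, N m; "finger_gap": finger opening in mm.
Only numpy, scipy, OpenCV 4.12 (cv2) and the standard library are available. Lean on these libraries where they do the work, as an engineer would, in place of code of your own. Each camera call takes 0.05 s, during which the arm holds its last target. There are 200 camera calls.

## Task

Bring the next blood tube to the reading place: with the fingertips, push the feeder's hand wheel round clockwise (seen from above) by its upright spoke handle through exactly one turn, so that the handle stands at the wheel pointer again, then take the hand away. Only push the handle, do not grip it; let the wheel alone move the carriage, and do not touch or lift the tubes or disturb the things standing around.

Things in the scene. Friction and masses are not known exactly. Their poses are not given: they have to be found in the camera images.
- feeder: Hand-driven tube feeder, screwed down, place and heading vary. Origin: on the worktop under the wheel's axis. z up; -x side (with the wheel pointer) roughly faces the robot; +y runs along the bed from the wheel to the carriage. Aluminium bed 110 x 380 x 8 mm, y -70 to +310 mm; grey gear housing 84 x 84 mm, up to z 104 mm, under the wheel.
- wheel (a joint): Turn of the hand wheel about its upright axis, rad: 0 at the start, handle at the wheel pointer; grows clockwise seen from above; one turn is 6.283. It does not wrap, has no stop or detent, and stays where left: dry friction 0.15 N m, about 2.5 N of push at the handle. One turn moves the carriage 30 mm along the feeder's +y, away from the wheel.
- wheel_center (a point): Point on the wheel's axis at the height of the handle's middle, 163 mm over the worktop. The black wheel below it has three spokes and a round rim 157 mm across, rim top at z 134 mm, hub top at z 144 mm.
- handle (a point): Middle (z 163 mm) of the upright black spoke handle on the rim end of one spoke, 62 mm from the wheel's axis; it turns with the wheel. It has four upright round lobes (front, rear, inner, outer), each 13 mm thick, is about 25 mm thick; the lobes run from z 137 to 189 mm, a cap 22 mm across tops it up to z 199 mm.
- wheel_pointer (a point): Tip of the fixed steel pointer just outside the wheel's rim, on the side towards the robot, 92 mm from the axis, 132 mm over the worktop. The handle stands beside it, in line with the axis, at the start and after one turn.
- carriage: White tube carriage, 36 x 130 x 36 mm, top at z 50 mm, origin at the centre of its underside, with four tube holes 30 mm apart, three of them filled. It slides along the feeder's y, driven by the wheel.
- tube_pointer (a point): Tip of the fixed steel tab behind the carriage that marks the reading place, 75 mm over the worktop. The capped tube farthest from the wheel stands before it at the start, the middle one after one turn.
- tube_a: Capped blood tube, 17 mm across the cap, 104 mm long, loose and upright in the carriage, nearest the wheel; its cap reaches z 124 mm. Origin: centre of its lower end.
- tube_b: Capped blood tube, 17 mm across the cap, 104 mm long, loose and upright in the carriage, the middle one; its cap reaches z 124 mm. Origin: centre of its lower end.
- tube_c: Capped blood tube, 17 mm across the cap, 104 mm long, loose and upright in the carriage, farthest from the wheel; its cap reaches z 124 mm. Origin: centre of its lower end.
- beaker: Bystander: clear beaker 55 mm across, 66 mm high, on the worktop beside the wheel. Origin: centre of its underside.
- slide_box: Bystander: green slide box 33 x 85 x 24 mm, on the worktop behind the carriage. Origin: centre of its underside.
- petri: Bystander: closed petri dish 74 mm across, 16 mm high, on the worktop to the right of the beaker. Origin: centre of its underside.
There are look-alikes about, which are no part of the job. Leave any red or turquoise look-alike of the tube_b alone.

How it is judged (in metres and radians):
On the way, in this order (a step that is already met when the one before it is completed fails the run):
1. a quarter of the turn done, the fingers pushing the handle (value of joint wheel above 1.57 rad and (contact force between the fingers and wheel_c0 above 0.3 N or contact force between the fingers and wheel_c1 above 0.3 N or contact force between the fingers and wheel_c2 above 0.3 N or contact force between the fingers and wheel_c3 above 0.3 N)), for 0.05 s.
2. three quarters of the turn done, the fingers pushing the handle (value of joint wheel above 4.71 rad and (contact force between the fingers and wheel_c0 above 0.3 N or contact force between the fingers and wheel_c1 above 0.3 N or contact force between the fingers and wheel_c2 above 0.3 N or contact force between the fingers and wheel_c3 above 0.3 N)), for 0.05 s.
At the end, for the whole second after the job is handed in: The wheel rests one clockwise turn (6.283 rad) from its start, within 0.2 rad; the carriage has moved 28 to 32 mm; the tubes stand upright in it, the middle one at the tube pointer (axis within 24 mm of its tip; 19 mm when exact); beaker, slide box and dish are within 20 mm of their places (value of joint wheel between 6.083 and 6.483 rad and velocity of joint wheel between -0.05 and 0.05 rad/s and distance of carriage from where it was at the start of the episode between 0.028 and 0.032 m and angle between each of tube_a, tube_b, tube_c's own z axis and vertical below 0.15 rad and distance between each of tube_a, tube_b, tube_c and carriage below 0.05 m and horizontal distance between tube_b and tube_pointer below 0.024 m and distance of each of beaker, slide_box, petri from where it was at the start of the episode below 0.02 m and angle between each of beaker, slide_box, petri's own z axis and vertical below 0.2 rad); the robot touches nothing.
It fails at once if the wheel is turned more than 0.45 rad past one turn, or backwards from its start by more than 0.45 rad (value of joint wheel above 6.733 rad or value of joint wheel below -0.45 rad).
It fails at once if the handle is gripped: opposite sides of it are pressed at once ((contact force between the fingers and wheel_c0 above 1.5 N and contact force between the fingers and wheel_c1 above 1.5 N) or (contact force between the fingers and wheel_c2 above 1.5 N and contact force between the fingers and wheel_c3 above 1.5 N)).
It fails at once if a tube is lifted out of its seat (height (world z) of any of tube_a, tube_b, tube_c above 0.032 m).
It fails at once if a tube or the carriage is touched by the robot (contact force between any of the fingers, the arm and tube_a above 1 N or contact force between any of the fingers, the arm and tube_b above 1 N or contact force between any of the fingers, the arm and tube_c above 1 N or contact force between any of the fingers, the arm and carriage above 1 N).
It fails at once if a bystander is shifted by more than 20 mm or lifted (distance of any of beaker, slide_box, petri from where it was at the start of the episode above 0.02 m).
It also fails if it takes over 59 s, if anything falls off the work surface, if the arm or the gripper's body presses on something with over 40 N, if the wrist force passes 120 N, or if a joint passes its speed limit or range.

## Working session

There is one attempt and no reset: what is moved stays moved. The work goes in short steps, Python scripts to look and compute and a shell command to move; the robot and the scene stay as the last step left them, time stands still between calls to the robot, and variables do not carry over. Pictures are saved under pics/ and viewed, about 8 in all and at most 12, crops included, and the job is handed in when it is done.

```bash
mkdir -p pics
cat > h.py <<'E'
import numpy as np,cv2
from cell import manip
def ray(p,u,v):
    x=(u-p["cx"])/p["fx"];y=(v-p["cy"])/p["fy"];a,b=x,y
    for _ in range(20):
        s=1+p["k1"]*(a*a+b*b);a,b=x/s,y/s
    return np.array([a,b,1.])
def atz(p,u,v,z):
    E=np.array(p["extrinsics"]);R,t=E[:3,:3],E[:3,3]
    o=-R.T@t;d=R.T@ray(p,u,v);return o+d*(z-o[2])/d[2]
def proj(p,X):
    E=np.array(p["extrinsics"]);c=E[:3,:3]@np.array(X,float)+E[:3,3];a,b=c[:2]/c[2];s=1+p["k1"]*(a*a+b*b)
    return np.array([a*s*p["fx"]+p["cx"],b*s*p["fy"]+p["cy"]])
def save(p,n): cv2.imwrite("pics/"+n,p["pixels"][:,:,::-1])
E
cat > a.py <<'E'
from h import *
print(manip.read_state())
for c in ("top","scene"):
    p=manip.camera(c);save(p,c+"1.png")
    E=np.array(p["extrinsics"]);print(c,"cam at",-E[:3,:3].T@E[:3,3],p["fx"])
    for n in ("feeder","wheel","wheel_center","handle","wheel_pointer","tube_pointer","carriage","tube_b","beaker","petri","slide_box"):
        try: print(n,[(np.round(d["location"]).tolist(),round(d["conf"],2)) for d in manip.search_frame(p,n)[:4]])
        except Exception as e: print(n,e)
E
python3 a.py
```

```text
{'clock': 0.0, 'joints': array([ 1.26541013e+00,  3.00507293e-01,  1.52159023e+00, -3.67071262e-07,
        1.32068712e+00, -6.66118617e-02]), 'qd': array([ 1.78921285e-03,  1.53150138e-03,  9.60256213e-04, -4.10538822e-04,
       -7.89813481e-05, -9.95106550e-04]), 'effort': array([-1.57891176e-03, -5.31804407e+01, -3.52748144e+01,  7.07406714e-02,
        2.44121114e-02, -7.84901999e-05]), 'eef_pos': array([130.01124451, 534.14098775, 204.86260757]), 'eef_rot': array([-3.14040328e+00, -7.89871342e-05,  2.90281836e+00]), 'wrist_force': array([-1.46205661,  0.20737606, -0.63846527]), 'moment': array([-0.01309836,  0.00306488,  0.09274481]), 'finger_gap': 93.7539814539869}
top cam at [ 386.94047056  100.19955231 1066.39774698] 428.2869861240215
feeder [([544.0, 133.0, 33.0], 0.75)]
wheel [([549.0, 45.0, 131.0], 0.93)]
wheel_center [([548.0, 40.0, 130.0], 0.58)]
handle [([542.0, 42.0, 133.0], 0.9)]
wheel_pointer [([542.0, 130.0, 33.0], 0.65)]
tube_pointer [([547.0, 132.0, 37.0], 0.86)]
carriage [([549.0, 207.0, 48.0], 0.96), ([548.0, 44.0, 131.0], 0.26)]
tube_b [([550.0, 156.0, 116.0],
[... 182 characters left out ...]
0, -219.0, 14.0], 0.62)]
slide_box [([680.0, 220.0, 26.0], 0.88)]
scene cam at [163.66593679 736.16411379 729.31894635] 439.21684690399286
feeder [([536.0, 155.0, 34.0], 0.65)]
wheel [([536.0, 56.0, 136.0], 0.76)]
wheel_center [([553.0, 192.0, 96.0], 0.69), ([536.0, 52.0, 133.0], 0.58)]
handle [([536.0, 55.0, 131.0], 0.84)]
wheel_pointer [([541.0, 162.0, 31.0], 0.68)]
tube_pointer [([540.0, 157.0, 31.0], 0.92)]
carriage [([544.0, 221.0, 46.0], 0.61)]
tube_b [([555.0, 220.0, 92.0], 0.75), ([442.0, 216.0, 70.0], 0.56), ([441.0, 137.0, 69.0], 0.56), ([548.0, 157.0, 96.0], 0.55)]
beaker [([523.0, -101.0, 46.0], 0.69)]
petri [([529.0, -216.0, 16.0], 0.97)]
slide_box [([676.0, 225.0, 29.0], 0.78)]
```

View pics/top1.png

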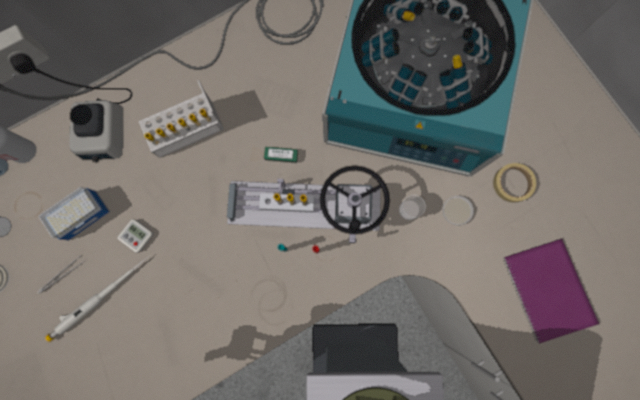

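View pics/scene1.png

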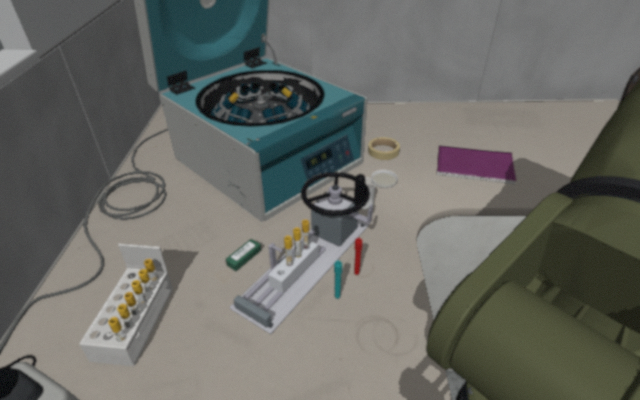

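Top view: wheel about (354,199), handle (354,226), and pointer (352,240). Image up is +x and left is +y. The tubes lie to the left and the turquoise and red look-alikes stand in front. The centrifuge is close behind the wheel. Next I'll measure the wheel precisely and check the centrifuge's clearance.

```bash
cat > b.py <<'E'
from h import *
p=manip.camera("top");q=manip.camera("scene")
for n in ("wheel","handle","carriage"):
  for pic in (p,q):
    r=manip.masks_of(pic,n)
    if r:
        m=r[0]["mask"];ys,xs=np.where(m);print(n,r[0]["conf"],m.sum(),xs.min(),xs.max(),ys.min(),ys.max())
# dark rim pixel fit in top view
g=p["pixels"].astype(int).max(2)
P=[]
for a in np.arange(0,2*np.pi,0.05):
    c=np.array([354.,199.]);
    rr=np.arange(24,44,.25);v=np.array([cv2.getRectSubPix(g.astype(np.float32),(1,1),tuple(c+r*np.array([np.cos(a),np.sin(a)])))[0,0] for r in rr])
    d=v<60
    if d.any():
        k=np.where(d)[0]; u=c+rr[(k[0]+k[-1])//2]*np.array([np.cos(a),np.sin(a)])
        P.append(atz(p,*u,128)[:2])
P=np.array(P)
A=np.c_[2*P,np.ones(len(P))]
for _ in range(6):
    s=np.linalg.lstsq(A,(P**2).sum(1),rcond=None)[0];R=np.sqrt(s[2]+s[:2]@s[:2]);e=abs(np.hypot(*(P-s[:2]).T)-R);k=e<max(2.5,1.5*np.median(e));P=P[k];A=A[k]
print("rim c",s[:2],"R",R,len(P))
# centrifuge front edge top corners: triangulate top (328,145)/(500,170?) 
for (u,v) in ((328,102),(328,145),(502,150),(493,172)):
    print("top",(u,v),[atz(p,u,v,z)[:2].round() for z in (0,150,200,250)])
for (u,v) in ((262,150),(265,213),(366,100),(362,160)):
    print("scene",(u,v),[atz(q,u,v,z)[:2].round() for z in (0,150,200,250)])
c=cv2.resize(p["pixels"][140:260,220:420],None,fx=4,fy=4,interpolation=cv2.INTER_CUBIC);cv2.imwrite("pics/crop.png",c[:,:,::-1])
E
python3 b.py
```

```text
wheel 0.87 1588 320 389 165 234
wheel 0.75 1609 301 369 171 215
handle 0.84 1531 320 389 167 234
handle 0.66 1511 301 369 171 215
carriage 0.88 707 259 313 190 212
carriage 0.92 1024 269 318 243 290
rim c [546.85943285  41.4576403 ] R 71.1609035188685 107
top (328, 102) [array([828.,  96.]), array([766.,  96.]), array([745.,  96.]), array([725.,  97.])]
top (328, 145) [array([711.,  97.]), array([666.,  98.]), array([650.,  98.]), array([635.,  98.])]
top (502, 150) [array([ 688., -344.]), array([ 646., -282.]), array([ 632., -261.]), array([ 618., -240.])]
top (493, 172) [array([ 632., -317.]), array([ 597., -259.]), array([ 586., -239.]), array([ 574., -219.])]
scene (262, 150) [array([ 929., -177.]), array([772.,  11.]), array([719.,  73.]), array([667., 136.])]
scene (265, 213) [array([737.,  66.]), array([619., 204.]), array([580., 250.]), array([541., 296.])]
scene (366, 100) [array([ 803., -653.]), array([ 672., -367.]), array([ 628., -272.]), array([ 584., -177.])]
scene (362, 160) [array([ 633., -282.]), array([537., -73.]), array([504.,  -3.]), array([472.,  67.])]
```

View pics/crop.png

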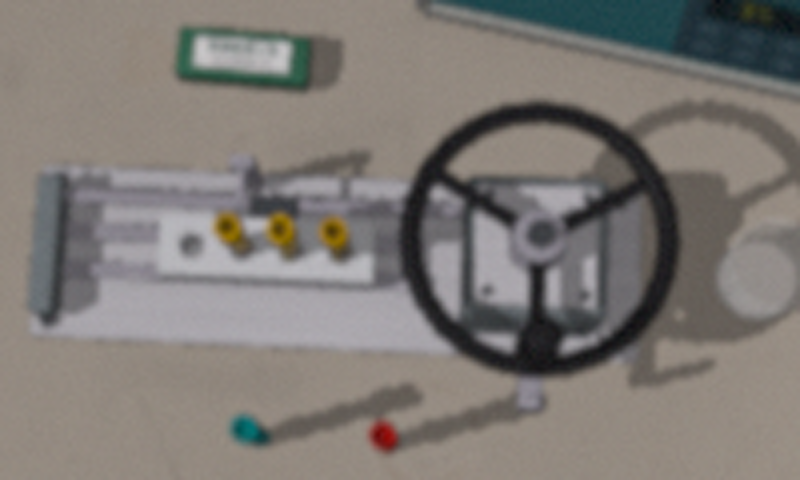

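The crop is sharp enough. Hub is at crop (538,235), cap at (540,343), pointer tip near (532,376), and the bed's near edge runs (30,333) to (460,352). The centrifuge top is about 200 mm high, so the gripper body at z > 249 clears it. Now the positions.

```bash
cat > c.py <<'E'
from h import *
p=manip.camera("top")
f=lambda x,y:(220+(x+.5)/4-.5,140+(y+.5)/4-.5)
for n,x,y,z in (("hub",538,235,144),("rim",540,239,128),("cap",540,343,199),("ptr",532,376,132),("edgeL",30,333,8),("edgeR",460,352,8),("ca",335,232,124),("cb",281,229,124),("cc",228,226,124),("tubeptr",240,160,75)):
    print(n,atz(p,*f(x,y),z)[:2].round(1))
c=np.array([546.9,41.2])
for h in (0,-2.5,-5):
    a=np.radians(h);print(h,(c+62*np.array([-np.cos(a),-np.sin(a)])).round(1))
E
python3 c.py
```

```text
hub [545.5  42.9]
rim [546.   40.9]
cap [480.5  46.8]
ptr [469.7  47.6]
edgeL [512.5 352.3]
edgeR [496.2  84.7]
ca [552.7 154.9]
cb [554.9 185.1]
cc [557.1 214.8]
tubeptr [605.6 213.8]
0 [484.9  41.2]
-2.5 [485.   43.9]
-5 [485.1  46.6]
```

Axis is at about (546,42), heading about -4°, and the handle at about (484,46). Shutting the fingers and moving above a point behind the handle.

```bash
python3 -m crank '[{"offset":[0.02,-0.03,0.03],"spin":1.7},{"offset":[0.04,-0.06,0.05],"spin":3.4},{"offset":[0.06,-0.09,0.06],"spin":5.1},{"offset":[0.08,-0.12,0.06],"spin":6.8},{"offset":[0.10,-0.15,0.06],"spin":8.5},{"offset":[0.12,-0.18,0.06],"spin":10.2},{"offset":[0.145,-0.21,0.06],"spin":12},{"offset":[0.17,-0.24,0.06],"spin":13.7}]' 0 20
python3 -m crank '[{"offset":[0.02,-0.03,0],"spin":0},{"offset":[0.045,-0.06,0],"spin":0},{"offset":[0.07,-0.095,0],"spin":0},{"offset":[0.095,-0.13,0],"spin":0},{"offset":[0.12,-0.165,0],"spin":0},{"offset":[0.145,-0.20,0],"spin":0},{"offset":[0.17,-0.235,0],"spin":0},{"offset":[0.185,-0.26,0],"spin":0}]'
```

```text
clock: 2.32
eef_pos: [300.6, 292.8, 265.8]
eef_rot: [3.141, 0.001, -3.139]
wrist_force: [-0.4, 0.5, -0.7]
finger_gap: 44.3
clock: 2.98
eef_pos: [486.8, 30.4, 265.8]
eef_rot: [3.141, 0.001, -3.14]
wrist_force: [-0.4, 0.0, 0.6]
finger_gap: 0.6
```

```bash
python3 -m crank '[{"offset":[0.008,-0.017,0],"spin":0},{"offset":[0.015,-0.033,0],"spin":0},{"offset":[0.015,-0.033,-0.01],"spin":0},{"offset":[0.015,-0.033,-0.035],"spin":0},{"offset":[0.015,-0.033,-0.06],"spin":0},{"offset":[0.015,-0.033,-0.085],"spin":0},{"offset":[0.015,-0.033,-0.1],"spin":0},{"offset":[0.015,-0.033,-0.11],"spin":0}]'
python3 - <<'E'
from h import *
p=manip.camera("top");q=manip.camera("scene")
a=cv2.resize(p["pixels"][150:260,290:420],None,fx=3,fy=3);b=cv2.resize(q["pixels"][120:230,270:400],None,fx=3,fy=3)
cv2.imwrite("pics/c2.png",np.hstack([a,b])[:,:,::-1])
E
```

```text
clock: 3.65
eef_pos: [500.6, -1.7, 153.6]
eef_rot: [3.141, -0.002, -3.139]
wrist_force: [0.8, -1.1, 0.5]
finger_gap: 0.4
```

View pics/c2.png

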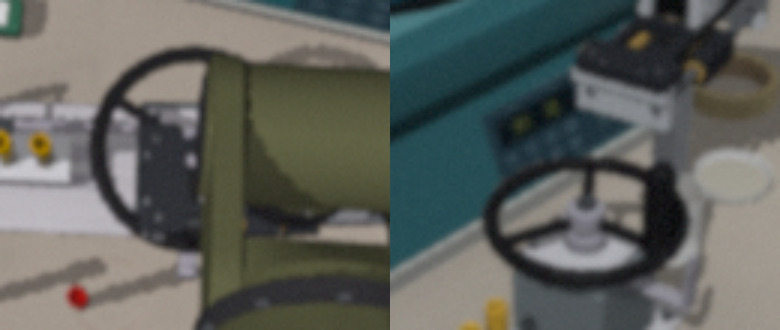

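The scene crop shows the fingers standing just behind the handle, over the rim, and clear of everything. Starting the push.

```bash
python3 -m crank '[{"offset":[-0.002,0.004,0.001],"spin":0},{"offset":[-0.007,0.011,0.001],"spin":0},{"offset":[-0.011,0.0185,0.001],"spin":0},{"offset":[-0.014,0.0265,0.001],"spin":0},{"offset":[-0.016,0.035,0.001],"spin":0},{"offset":[-0.0165,0.0435,0.001],"spin":0},{"offset":[-0.016,0.052,0.001],"spin":0},{"offset":[-0.014,0.061,0.001],"spin":0}]'
python3 - <<'E'
from h import *
p=manip.camera("top");q=manip.camera("scene")
a=cv2.resize(p["pixels"][150:260,290:420],None,fx=3,fy=3);b=cv2.resize(q["pixels"][120:230,270:400],None,fx=3,fy=3)
cv2.imwrite("pics/c3.png",np.hstack([a,b])[:,:,::-1])
x,y=manip.read_state()["eef_pos"][:2]-[546,42];print(x,y,np.hypot(x,y),np.degrees(np.arctan2(y,-x)))
def rows(a0,step):
    for k in range(1,9):
        t=np.radians(a0+step*k);print(round(a0+step*k),(np.array([-62*np.cos(t)-x,62*np.sin(t)-y])/1000).round(4))
rows(16,9.5)
E
```

```text
clock: 4.42
eef_pos: [487.3, 59.7, 155.7]
eef_rot: [3.141, -0.0, -3.139]
wrist_force: [5.5, -6.8, -0.9]
finger_gap: 0.3
-58.99477891493336 18.43856727714119 61.80909886461319 17.356412548720996
26 [0.003  0.0083]
35 [0.0082 0.0171]
44 [0.0148 0.025 ]
54 [0.0226 0.0317]
64 [0.0313 0.037 ]
73 [0.0409 0.0409]
82 [0.0509 0.043 ]
92 [0.0612 0.0435]
```

View pics/c3.png

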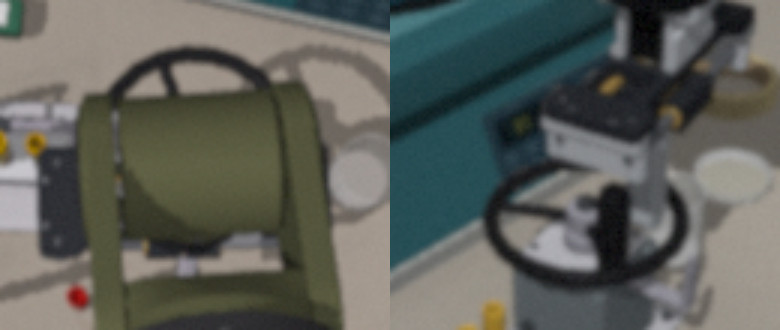

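The handle has moved round with the fingers behind it. Continuing.

```bash
cat > n.py <<'E'
from h import *
import sys
st=manip.read_state();x,y=st["eef_pos"][:2]-[546,42];a=np.degrees(np.arctan2(y,-x))%360
print("r",np.hypot(x,y).round(1),"a",a.round(1),"z",st["eef_pos"][2].round(1),"F",st["wrist_force"].round(1))
a0=a;step=float(sys.argv[1])
for k in range(1,9):
    t=np.radians(a0+step*k);print((np.array([-62*np.cos(t)-x,62*np.sin(t)-y])/1000).round(4).tolist())
E
python3 -m crank '[{"offset":[0.003,0.0085,0],"spin":0},{"offset":[0.008,0.017,0],"spin":0},{"offset":[0.015,0.025,0],"spin":0},{"offset":[0.0225,0.0315,0],"spin":0},{"offset":[0.0315,0.037,0],"spin":0},{"offset":[0.041,0.041,0],"spin":0},{"offset":[0.051,0.043,0],"spin":0},{"offset":[0.061,0.0435,0],"spin":0}]'; python3 n.py 10
```

```text
clock: 5.18
eef_pos: [548.5, 104.6, 155.0]
eef_rot: [3.141, -0.003, -3.138]
wrist_force: [-4.2, -2.9, 0.1]
finger_gap: 0.7
r 62.6 a 92.3 z 155.0 F [-4.2 -2.9  0.1]
[0.0107, -0.002]
[0.021, -0.0052]
[0.0306, -0.0102]
[0.0392, -0.0167]
[0.0465, -0.0247]
[0.0524, -0.0338]
[0.0566, -0.0437]
[0.0589, -0.0543]
```

```bash
python3 -m crank '[{"offset":[0.0105,-0.002,0],"spin":0},{"offset":[0.021,-0.005,0],"spin":0},{"offset":[0.0305,-0.010,0],"spin":0},{"offset":[0.039,-0.0165,0],"spin":0},{"offset":[0.0465,-0.0245,0],"spin":0},{"offset":[0.0525,-0.034,0],"spin":0},{"offset":[0.0565,-0.0435,0],"spin":0},{"offset":[0.059,-0.0545,0],"spin":0}]'; python3 n.py 10
python3 - <<'E'
from h import *
p=manip.camera("top");q=manip.camera("scene")
a=cv2.resize(p["pixels"][150:260,290:420],None,fx=3,fy=3);b=cv2.resize(q["pixels"][120:230,270:400],None,fx=3,fy=3)
cv2.imwrite("pics/c4.png",np.hstack([a,b])[:,:,::-1])
E
```

```text
clock: 5.85
eef_pos: [608.0, 49.8, 154.8]
eef_rot: [3.14, -0.003, -3.137]
wrist_force: [-2.2, 3.3, -0.2]
finger_gap: 0.0
r 62.4 a 172.8 z 154.8 F [-2.2  3.3 -0.2]
[-0.0, -0.0109]
[-0.0015, -0.0216]
[-0.0048, -0.0318]
[-0.0099, -0.0414]
[-0.0165, -0.0499]
[-0.0245, -0.0572]
[-0.0336, -0.0629]
[-0.0437, -0.067]
```

View pics/c4.png

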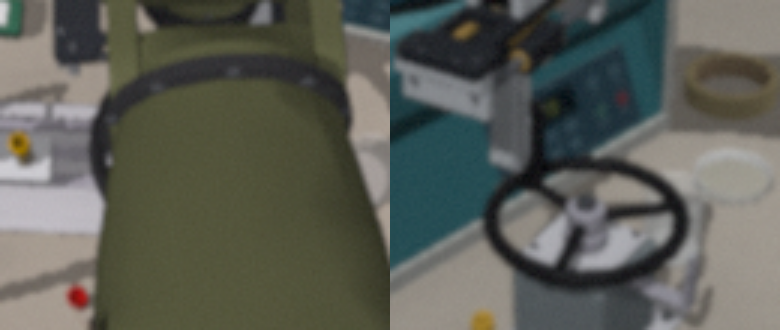

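Halfway: the handle stands at the far side, just ahead of the fingers, and nothing else has been touched. Continuing.

```bash
python3 -m crank '[{"offset":[0,-0.011,0],"spin":0},{"offset":[-0.0015,-0.0215,0],"spin":0},{"offset":[-0.005,-0.032,0],"spin":0},{"offset":[-0.010,-0.0415,0],"spin":0},{"offset":[-0.0165,-0.050,0],"spin":0},{"offset":[-0.0245,-0.057,0],"spin":0},{"offset":[-0.0335,-0.063,0],"spin":0},{"offset":[-0.0435,-0.067,0],"spin":0}]'; python3 n.py 7.5
```

```text
clock: 6.62
eef_pos: [563.9, -19.5, 155.3]
eef_rot: [3.141, -0.001, -3.14]
wrist_force: [2.2, 2.2, 0.2]
finger_gap: 0.3
r 64.1 a 253.7 z 155.3 F [2.2 2.2 0.2]
[-0.0085, 0.0002]
[-0.0166, -0.0005]
[-0.0247, -0.0001]
[-0.0327, 0.0013]
[-0.0404, 0.0037]
[-0.0477, 0.0071]
[-0.0546, 0.0115]
[-0.0608, 0.0167]
```

```bash
python3 -m crank '[{"offset":[-0.0085,0,0],"spin":0},{"offset":[-0.0165,0,0],"spin":0},{"offset":[-0.0245,0,0],"spin":0},{"offset":[-0.0325,0.0015,0],"spin":0},{"offset":[-0.0405,0.0035,0],"spin":0},{"offset":[-0.0475,0.007,0],"spin":0},{"offset":[-0.0545,0.0115,0],"spin":0},{"offset":[-0.061,0.0165,0],"spin":0}]'; python3 n.py 2.5
cat > v.py <<'E'
from h import *
import sys
p=manip.camera("top");q=manip.camera("scene")
a=cv2.resize(p["pixels"][150:260,270:420],None,fx=3,fy=3);b=cv2.resize(q["pixels"][150:260,270:380],None,fx=3,fy=3)
cv2.imwrite("pics/"+sys.argv[1],np.hstack([a,b])[:,:,::-1])
E
python3 v.py c5.png
```

```text
clock: 7.28
eef_pos: [502.7, -2.9, 155.6]
eef_rot: [-3.141, 0.0, -3.139]
wrist_force: [3.0, -1.3, 0.2]
finger_gap: 0.6
r 62.4 a 314.0 z 155.6 F [ 3.  -1.3  0.2]
[-0.0017, 0.0022]
[-0.0035, 0.0042]
[-0.0052, 0.0063]
[-0.0068, 0.0084]
[-0.0084, 0.0106]
[-0.0098, 0.0129]
[-0.0112, 0.0153]
[-0.0124, 0.0177]
```

View pics/c5.png

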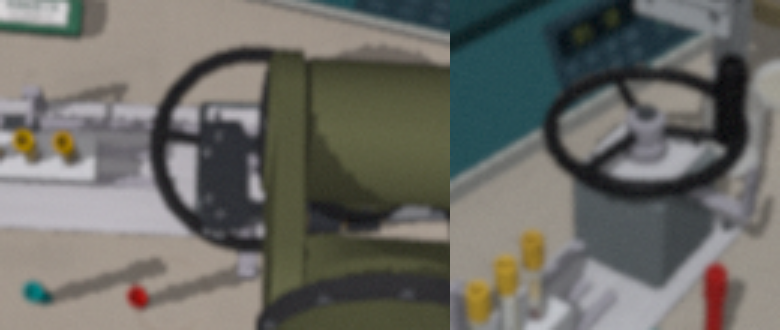

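The handle still has about 25° to go. Pushing slowly to 334°, then measuring the cap in the scene camera.

```bash
python3 -m crank '[{"offset":[-0.0015,0.002,0],"spin":0},{"offset":[-0.0035,0.004,0],"spin":0},{"offset":[-0.005,0.0065,0],"spin":0},{"offset":[-0.007,0.0085,0],"spin":0},{"offset":[-0.0085,0.0105,0],"spin":0},{"offset":[-0.010,0.013,0],"spin":0},{"offset":[-0.011,0.0155,0],"spin":0},{"offset":[-0.0125,0.0175,0],"spin":0}]'; python3 n.py 1
cat > m.py <<'E'
from h import *
import sys
q=manip.camera("scene");r=cv2.imread("pics/scene1.png")[:,:,::-1]
for a in range(-20,21,5):
    t=np.radians(a+4);print(a,"pred cap",proj(q,[546-62*np.cos(t),42+62*np.sin(t),199]).round(1),"mid",proj(q,[546-62*np.cos(t),42+62*np.sin(t),163]).round(1))
f=lambda i:cv2.resize(np.ascontiguousarray(i[160:240,290:390]),None,fx=4,fy=4,interpolation=cv2.INTER_CUBIC)
cv2.imwrite("pics/"+sys.argv[1],np.hstack([f(r),f(q["pixels"])])[:,:,::-1])
E
python3 m.py c6.png
```

```text
clock: 8.05
eef_pos: [489.4, 15.1, 155.4]
eef_rot: [-3.141, -0.002, -3.139]
wrist_force: [1.2, -2.1, -0.7]
finger_gap: 0.6
r 62.7 a 334.6 z 155.4 F [ 1.2 -2.1 -0.7]
[0.0001, 0.0013]
[-0.0003, 0.0023]
[-0.0007, 0.0033]
[-0.0011, 0.0043]
[-0.0015, 0.0053]
[-0.0019, 0.0063]
[-0.0022, 0.0073]
[-0.0026, 0.0083]
-20 pred cap [363.6 169. ] mid [362.7 182.7]
-15 pred cap [363.  170.4] mid [362.1 184.1]
-10 pred cap [362.2 171.7] mid [361.4 185.5]
-5 pred cap [361.2 173. ] mid [360.4 186.8]
0 pred cap [360.  174.3] mid [359.2 188.1]
5 pred cap [358.5 175.5] mid [357.8 189.3]
10 pred cap [356.9 176.6] mid [356.2 190.4]
15 pred cap [355.1 177.6] mid [354.4 191.5]
20 pred cap [353.1 178.6] mid [352.5 192.4]
```

View pics/c6.png

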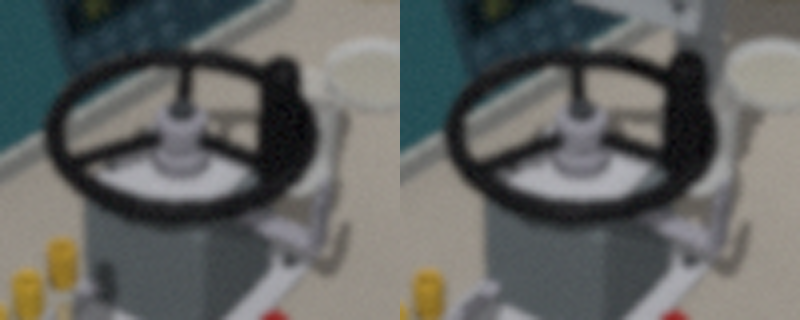

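Compared with the start picture (left), the handle is about 1.5 px right and 1.5 px up, so about 6–7° short of one turn. That agrees with the geometry. A final slow push of 6.5°.

```bash
python3 -m crank '[{"offset":[0,0.001,0],"spin":0},{"offset":[-0.0005,0.002,0],"spin":0},{"offset":[-0.0005,0.003,0],"spin":0},{"offset":[-0.001,0.004,0],"spin":0},{"offset":[-0.0015,0.005,0],"spin":0},{"offset":[-0.002,0.006,0],"spin":0},{"offset":[-0.002,0.007,0],"spin":0},{"offset":[-0.002,0.007,0],"spin":0}]'
python3 m.py c7.png >/dev/null
python3 - <<'E'
from h import *
r=cv2.imread("pics/scene1.png",0).astype(np.float32);q=cv2.cvtColor(manip.camera("scene")["pixels"],cv2.COLOR_RGB2GRAY).astype(np.float32)
# handle band shift, rim-spoke agreement
t=r[170:200,346:376]
m=cv2.matchTemplate(q[160:212,336:386],t,cv2.TM_CCOEFF_NORMED);print("handle best",cv2.minMaxLoc(m),"(zero shift = 10,10)")
s=r[172:184,325:347];m=cv2.matchTemplate(q[166:190,315:357],s,cv2.TM_CCOEFF_NORMED);print("far spoke",cv2.minMaxLoc(m),"(zero 10,6)")
E
```

```text
clock: 8.77
eef_pos: [487.1, 22.5, 155.4]
eef_rot: [3.142, -0.002, -3.138]
wrist_force: [-0.0, -0.7, 0.4]
finger_gap: 0.2
handle best (-0.42019447684288025, 0.9251094460487366, (0, 15), (10, 10)) (zero shift = 10,10)
far spoke (-0.5010994672775269, 0.9874332547187805, (20, 2), (10, 6)) (zero 10,6)
```

View pics/c7.png

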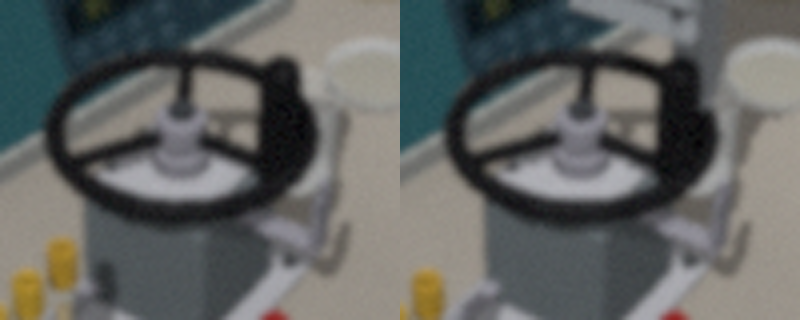

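The handle and far spoke now lie where they did at the start, with zero-pixel shift. Backing off along the circle, then lifting.

```bash
python3 -m crank '[{"offset":[0.002,-0.007,0],"spin":0},{"offset":[0.006,-0.015,0],"spin":0},{"offset":[0.01,-0.022,0],"spin":0},{"offset":[0.012,-0.026,0.01],"spin":0},{"offset":[0.012,-0.026,0.035],"spin":0},{"offset":[0.012,-0.026,0.065],"spin":0},{"offset":[0.012,-0.026,0.095],"spin":0},{"offset":[0.012,-0.026,0.115],"spin":0}]'
python3 -m crank '[{"offset":[-0.02,-0.02,0.01],"spin":0},{"offset":[-0.05,-0.04,0.02],"spin":0},{"offset":[-0.08,-0.06,0.02],"spin":0},{"offset":[-0.11,-0.08,0.02],"spin":0},{"offset":[-0.14,-0.11,0.02],"spin":0},{"offset":[-0.16,-0.14,0.02],"spin":0},{"offset":[-0.17,-0.16,0.02],"spin":0},{"offset":[-0.17,-0.17,0.02],"spin":0}]'
python3 - <<'E'
from h import *
p=manip.camera("top");g=cv2.imread("pics/top1.png")[:,:,::-1]
f=lambda i:cv2.resize(np.ascontiguousarray(i[140:260,220:480]),None,fx=2.4,fy=2.4,interpolation=cv2.INTER_CUBIC)
cv2.imwrite("pics/c8.png",np.vstack([f(g),f(p["pixels"])])[:,:,::-1])
E
```

```text
clock: 9.53
eef_pos: [499.6, -4.0, 274.0]
eef_rot: [3.141, 0.001, -3.139]
wrist_force: [-0.8, -0.7, 0.6]
finger_gap: 0.3
clock: 10.2
eef_pos: [328.1, -176.1, 295.2]
eef_rot: [-3.14, 0.002, 3.141]
wrist_force: [0.7, -0.0, 0.2]
finger_gap: 0.4
```

View pics/c8.png

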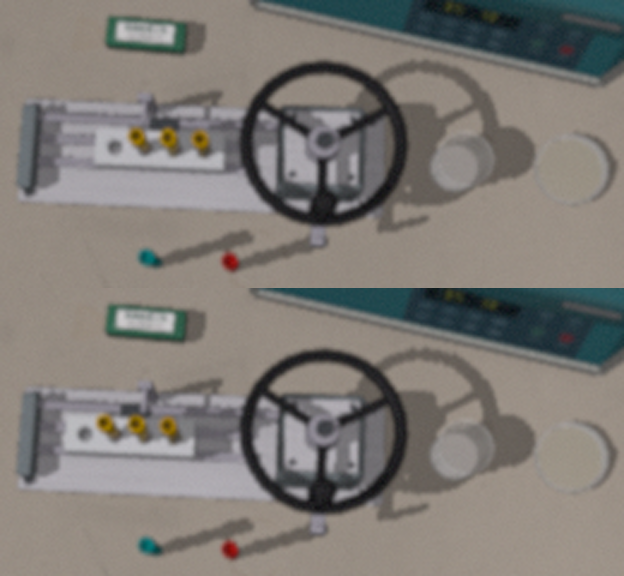

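The "after" view (below) shows the handle back at the pointer (321,492 against 322,204, less the 288 px offset). The carriage has moved one pitch, the middle tube stands at the tab, and the bystanders are where they were. Handing in.

```bash
python3 -c "from cell import manip; print(manip.sign_off())"
```

```text
the job is handed in; nothing more can be done
None
```

I pushed the wheel one clockwise turn with the shut fingertips behind the handle, never gripping it. I then backed the hand off, moved it clear and handed the job in at about 10 s on the robot's clock.

- **Wheel:** just before I took the hand away, the handle and far spoke matched the start picture with zero-pixel shift in the scene camera. That puts the wheel within a few degrees of one turn. In the top view afterwards, the handle stands at the pointer again.
- **Carriage and tubes:** the carriage has moved one tube pitch, the tubes look upright, and the middle one stands at the tube pointer.
- **Surroundings:** the beaker, slide box, dish and the red and turquoise look-alikes are unmoved by eye in the before-and-after top view. The wrist force was near zero after the hand was clear.

No check failed or disagreed with another. Hand-in gives no verdict, so I can't confirm the judged result.

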